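# Take the spent resin cartridge out of the bench deioniser and hang it to drain

### The arm

A 7-joint arm with a two-finger parallel gripper is mounted at the origin on the work surface. World frame = base frame: x ahead of the robot, y to its left, z up, the work surface at z = 0. Lengths are in mm, angles in rad, forces in N, time in s.
With the tool pointing down it reaches from about 425 to 875 mm from the base axis. Payload 8.4 kg.
Tool frame: the origin (TCP) lies at the centre of the arm's flange, where the gripper is bolted on; the fingertips stand 182 mm ahead of it and the grasp point (between the pads) lies 164 mm ahead of it (arm.pinch_z is the distance from the TCP to the grasp point, in mm); x points along the fingers, z is the direction in which the jaws open and shut, and the axes are right-handed (so a half turn about x gives the same grasp; the last joint's range is limited). The gripper opens to 87 mm and grips with 3 to 60 N. Pads are 19 mm wide; open, the fingers measure 117 mm over their backs; the gripper's body (75 mm by 190 mm) begins 51 mm behind the grasp point.
Start: joints at [1.155, 0.333, 0.04, 1.465, -0.013, 1.343, -0.059], TCP at [202.471, -617.64, 404.746] pointing down, gripper open.
Joint ranges: [-2.58, 2.58], [-0.38, 2.09], [-1.3, 1.39], [0.25, 2.4], [-1.5, 4.64], [0.08, 2.09], [-2.65, 2.65]. Speed limits (rad/s): [2.22, 2.22, 2.79, 2.79, 3.14, 3.14, 3.14].

### API

Orientations are given as [roll, pitch, yaw] about the fixed x, y, z axes, in that order (R = Rz(yaw) Ry(pitch) Rx(roll)).
In Python, from cell import status, read_camera, workorder, arm gives the robot as it stands.
- The arm moves only by the tool drive_tool, never from a script. Its argument "deltas" is a list of rows, each a list of 3 entries, a list of its own where there are three numbers: the turn, a rotation vector about the tool's x, y, z in degrees, then the shift along the tool's x, y, z in mm, then the finger opening in mm, from 0 to 87. A call has 1 to 8 rows; each row is the pose to reach, as a shift and turn from the pose commanded when the call began, along the tool's axes at that moment; what a row does not reach only later rows make up. A row lasts 1/8 s, in which the tool goes at most 62.5 mm and 10.7 degrees, less where a joint would pass 70% of its speed; a pose out of reach is approached as far as the arm can. A call with a gripper value outside its range is refused whole. The fingers move at their own pace and stop on an object; "newtons" is the grip in N (left out, the last holds). Time passes only in rows, so rows that repeat a pose let the fingers close. It gives the time, the measured TCP pose, the force and the opening at its end, in the units of the state.
- status.observe(): the state, without advancing time (a new reading comes with each control period).
- read_camera(name): name is "side" or "top"; returns a dict with "frame" (384x512x3 uint8, blue, green, red), "vfov" (degrees; the focal length in pixels is half the picture's height over the tangent of half this angle, whatever the lens; pixels are square), "cx", "cy" (the principal point, pixels), "dist_coeffs" ([k1, k2, p1, p2, k3] as OpenCV has them; the pictures are not rectified), "position" and "rotation" of the camera in the world. Camera axes: x right, y up, looking along -z (the intrinsics and any distortion apply to the point x, -y, -z); pixel columns grow to the right and rows downward; lengths in mm; the calibration is good to about 2 mm. A picture is of the moment at which its call begins. There is no depth.
- workorder.close_job(): hands the job in, once; it reports no verdict.
The state is a dict: "time_s": time; "joints": joint angles; "qd": joint speeds; "tau": joint torques, N m; "tool_pos": TCP position; "orientation": TCP orientation; "force": force on the tool from outside, world axes, zero at the start; "ft_torque": the same for the moment, N m; "finger_gap": opening from 0.0 (shut) to 1.0 (fully open).
Only numpy, scipy, OpenCV 4.12 (cv2) and the standard library are available. Lean on these libraries where they do the work, as an engineer would, in place of code of your own. Each camera call takes 0.05 s, during which the arm holds its last target.

### The job

The resin cartridge in the bench water deioniser is spent. Push it down on its sprung seal until it bottoms so that the latch hooks come clear, keep it down while you pinch its two side tabs together all the way, and draw it straight out of its sloping slot. Then hang it upright on the drip stand with the two holes in its ears over the two pins, lower it until both ears sit fully down on the posts, let go, and leave the other things on the bench standing where they are.

Things in the scene. Friction and masses are not known exactly. Their poses are not given: they have to be found in the camera images.
- unit: Bench water deioniser: white console 288 mm wide (its y), 180 mm deep (its x), fixed to the bench, with a sloping aluminium deck 72 mm high at the front (its -x side, towards the robot) and 156 mm at the back; grey end cheeks stand 5 mm proud of the deck. Origin: centre of its underside, z up.
- bay: The cartridge slot in the sloping deck. Origin: centre of the slot, in the deck surface. z points straight out of the slot, leaning 25 degrees from vertical towards the deioniser's front; y runs along the slot, level; x goes up the slope. The slot is 39 mm wide (x), 78 mm long (y). Latched, the cartridge's origin lies at z = +14 mm here, x and y within 1.5 mm of 0.
- seal_face (a point): Sprung seal plate at the bottom of the slot, which pushes the cartridge out; point at its centre as latched, 68 mm below the deck. It pushes with about 8 N when latched, 14 N at the end of its 6 mm stroke; the cartridge's weight helps, so a hand must add about 11 N to bottom it (a hard stop). Once unlatched and let up, the seal lifts the cartridge to 5 mm above its latched place.
- catch_l (a point): Lip, 3 mm deep, under the slot's +y end, behind which the +y tab's undercut hook is held up by the seal (the -y end is alike). Latched so, each pad moves only 2 mm and the cartridge cannot be drawn out, however hard it is pinched or pulled; hooks pinched against the lips jam there, so push first. Pushed down 4.5 to 6 mm, the tabs pinch fully; kept pinched, it then slides out.
- cartridge: White resin cartridge, about 0.33 kg (varies by a quarter), T-shaped: flange 184 mm long (y), 42 mm wide (x), 6 mm thick, over a body 36 mm (x) by 68 mm (y) at the foot, whose underside is 82 mm below the flange's top. Origin: centre of the flange's top; z out of the slot (up when hung), y along the flange. Both ends alike. It may be carried by its tabs, pinched to their stops.
- pad_l (a point): Centre of the outer face of the ribbed finger pad of the tab at the cartridge's +y side, 33 mm from the middle at rest, 17 mm above the flange's top; the pad stands 2 to 32 mm above it and is 26 mm wide (x). Outside the tabs, 36 to 65 mm from the middle, the flange is flat: fingertips can bear on it there to push the cartridge down while they pinch.
- pad_r (a point): The same for the tab at the -y side. The two outer faces are 66 mm apart at rest, about 37 mm with both tabs at their inner stops; at 46 mm or less the hooks are clear.
- tab_l (a joint): Angle of the +y tab about its pivot low in the cartridge, rad: 0 at rest, grows as it is pinched inwards, stop at 0.16 (the pad has then moved 14.5 mm); its hook is clear from 0.115. Its spring takes 3 N at the pad to start and 10 N at the stop; 25 N of grip is ample for pinching and carrying.
- tab_r (a joint): The same for the -y tab.
- ear_hole_l (a point): Hole in the flange's +y ear, 78 mm from the cartridge's middle, 12 mm in diameter, parallel to the cartridge's z; this point lies on its axis in the flange's underside (6 mm below the top).
- ear_hole_r (a point): The same for the -y ear.
- stand: Steel drip stand fixed to the bench: tray 110 mm (x) by 230 mm (y), 22 mm high, with two upright posts 18 mm thick, 156 mm apart along its y; their flat shoulders are 105 mm above the bench, a pin on each. The cartridge hangs between the posts, flange along y, either way round, resting on both shoulders. Origin: centre of the tray's underside, z up.
- pin_a (a point): Foot of the pin on the stand's +y post, in the shoulder's surface, 105 mm above the bench. The pin is 8 mm in diameter and 17 mm high, its top 7 mm tapered to 2.4 mm.
- pin_b (a point): The same for the -y post.
- reagent_bottle: upright amber glass bottle with a black cap, 86 mm across, 165 mm high; origin at the centre of its underside. Leave it alone.
- dropper_bottle: small upright amber bottle, 38 mm across, 85 mm high, standing between the deioniser and the drip stand; origin at the centre of its underside. Leave it alone.
- jar: upright amber jar with a white lid, 56 mm across, 85 mm high; origin at the centre of its underside. Leave it alone.
- beaker: glass beaker, 72 mm across, 90 mm high; origin at the centre of its underside. Leave it alone.
- bulb: dark rubber pipette bulb standing on its flat, 66 mm across, 70 mm high, near the robot; origin at the centre of its underside. Leave it alone.
- dish: white porcelain dish, 72 mm across, 26 mm high, near the robot; origin at the centre of its underside. Leave it alone.
- spoon: steel spoon with a black handle, 130 mm long, lying flat between the deioniser and the drip stand; origin at the centre of its underside. Leave it alone.
- flask: conical glass flask, 76 mm across the foot, 116 mm high; origin at the centre of its underside. Leave it alone.
Things that resemble listed ones, but are neither listed nor needed, are in the scene too. What is shaped like the cartridge but black or orange is not meant.

How it is judged:
By the outcome, as a careful person would: the job done as asked, in the order asked, and still so for the second after the job is handed in, with the robot touching nothing.
It also fails if it takes over 53 s, if anything falls off the work surface, if the arm or the gripper's body presses on something with over 40 N, if the wrist force passes 120 N, or if a joint passes its speed limit or range.

## Working session

There is one attempt and no reset: what is moved stays moved. The work goes in short steps, Python scripts to look and compute and a tool call to move; the robot and the scene stay as the last step left them, time stands still between calls to the robot, and variables do not carry over. Pictures are saved under pics/ and viewed, and the job is handed in when it is done.

Besides the shell and the picture viewer there is one more tool, called after "Call:" as name([rows], argument=value, ...), one row to a line, values as JSON. drive_tool: Moves the arm, as the interface text tells. Its arguments: {"type":"object","properties":{"deltas":{"type":"array","items":{"type":"array"}},"newtons":{"type":"number"}},"required":["deltas"]}

```bash
ls; mkdir -p pics; python3 - <<'E'
from cell import status, read_camera, workorder, arm
import cv2
print(status.observe()); print([a for a in dir(arm) if a[0]!='_'])
for n in("side","top"):
    c=read_camera(n); cv2.imwrite(f"pics/{n}0.png",c["frame"])
    print({k:v for k,v in c.items() if k!="frame"})
E
```

```text
pics
{'time_s': 0.0, 'joints': array([ 1.15478201,  0.33389112,  0.03985948,  1.46630283, -0.01341054,
        1.34329529, -0.05848465]), 'qd': array([ 0.00078047,  0.00247824, -0.00022224,  0.00055954,  0.00147859,
       -0.0006437 , -0.00095513]), 'tau': array([-2.71323188e-04, -6.56342125e+01,  1.33522857e+00, -4.03808606e+01,
       -5.97061822e-02,  4.46714787e-02,  1.52244570e-04]), 'tool_pos': array([ 202.44257374, -617.4732742 ,  403.85617717]), 'orientation': array([-3.08328267,  1.56916558,  1.94592948]), 'force': array([ 0.00241707, -0.18875316,  0.6572318 ]), 'ft_torque': array([-0.00448896, -0.01801507, -0.00832343]), 'finger_gap': 1.0004656269222647}
['MotionError', 'pinch_z']
{'vfov': 50.109802660776865, 'cx': 259.8269982564517, 'cy': 196.1482955473792, 'dist_coeffs': array([-0.08081763,  0.        ,  0.        ,  0.        ,  0.        ]), 'position': array([ 287.09343001,  762.30460558, 1218.39738127]), 'rotation': array([ 0.67748469,  0.0088876 , -2.8662839 ])}
{'vfov': 57.951623146816836, 'cx': 256.31822423708314, 'cy': 183.93814768654167, 'dist_coeffs': array([-0.02476126,  0.        ,  0.        ,  0.        ,  0.        ]), 'position': array([ 361.39502224,  -86.18611832, 1482.38612899]), 'rotation': array([ 0.11931997,  0.01071263, -1.55696303])}
```

```bash
python3 - <<'E'
import cv2
for n in("side","top"):
    im=cv2.imread(f"pics/{n}0.png"); cv2.imwrite(f"pics/{n}0b.png",cv2.resize(im,(798,598),interpolation=cv2.INTER_CUBIC))
E
```

```text
(no output)
```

View pics/side0b.png

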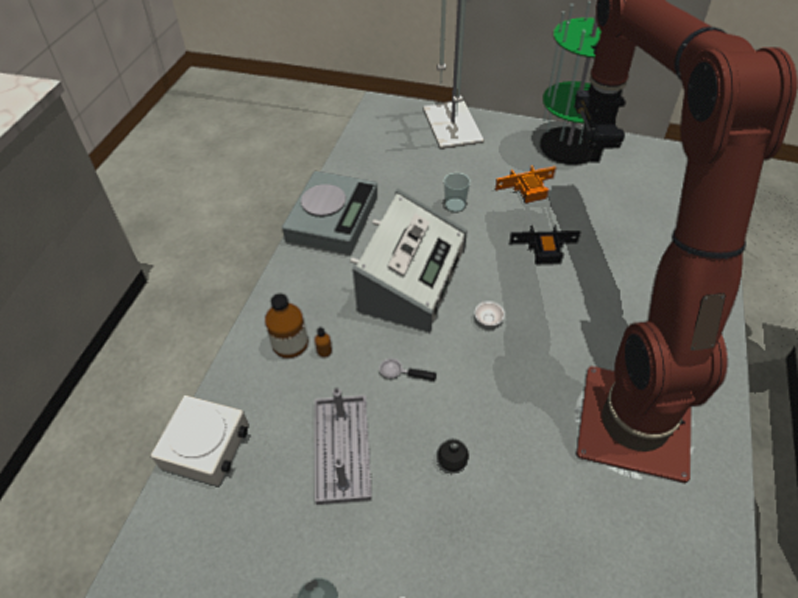

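View pics/top0b.png

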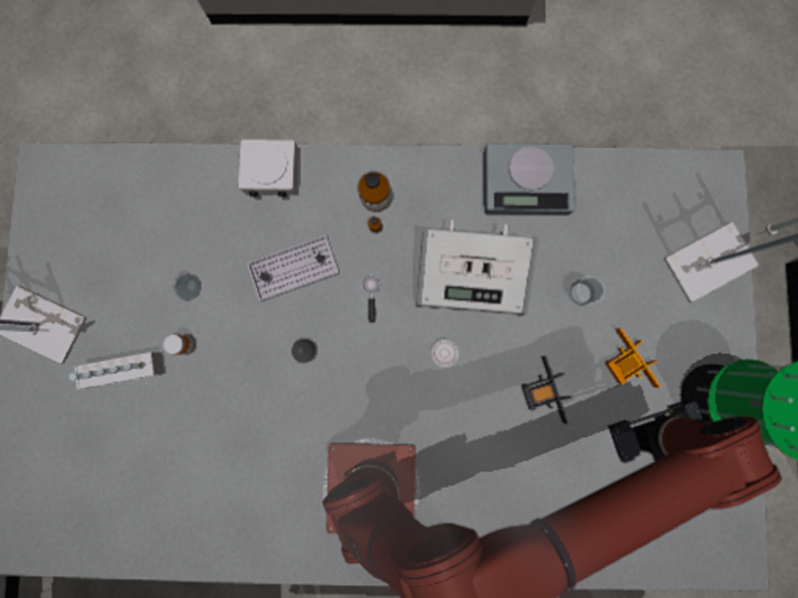

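The side view shows the white cartridge in the deioniser at about (410,247); the top view has it at about (486,267). In the top view the drip stand is at (295,268), the black lookalike at (543,393) and the orange one at (632,362). Next, close crops.

```bash
cat > h.py <<'E'
import numpy as np, cv2
from scipy.spatial.transform import Rotation as R
from scipy.optimize import least_squares
CAM={"side":dict(vfov=50.109802660776865,cx=259.8269982564517,cy=196.1482955473792,k=-0.08081763,p=[287.09343001,762.30460558,1218.39738127],r=[0.67748469,0.0088876,-2.8662839]),
"top":dict(vfov=57.951623146816836,cx=256.31822423708314,cy=183.93814768654167,k=-0.02476126,p=[361.39502224,-86.18611832,1482.38612899],r=[0.11931997,0.01071263,-1.55696303])}
def proj(n,P):
    c=CAM[n]; P=np.atleast_2d(np.asarray(P,float))
    Q=(P-np.array(c["p"]))@R.from_euler("xyz",c["r"]).as_matrix()
    Q=Q*[1,-1,-1]; f=192/np.tan(np.radians(c["vfov"]/2))
    K=np.array([[f,0,c["cx"]],[0,f,c["cy"]],[0,0,1]])
    return cv2.projectPoints(Q,np.zeros(3),np.zeros(3),K,np.array([c["k"],0,0,0,0]))[0].reshape(-1,2)
def ray(n,uv):
    c=CAM[n]; f=192/np.tan(np.radians(c["vfov"]/2))
    K=np.array([[f,0,c["cx"]],[0,f,c["cy"]],[0,0,1]])
    q=cv2.undistortPoints(np.array(uv,float).reshape(-1,1,2),K,np.array([c["k"],0,0,0,0])).reshape(-1,2)
    d=np.c_[q[:,0],-q[:,1],-np.ones(len(q))]@R.from_euler("xyz",c["r"]).as_matrix().T
    return np.array(c["p"]),d
def atz(n,uv,z):
    o,d=ray(n,uv); return o+d*((z-o[2])/d[:,2])[:,None]
def crop(src,out,x0,y0,x1,y1,s,pts=None):
    im=cv2.imread(src)[y0:y1,x0:x1]; im=cv2.resize(im,None,fx=s,fy=s,interpolation=cv2.INTER_CUBIC)
    for g in range(-(-x0//10)*10,x1,10):
        cv2.line(im,(int((g+.5-x0)*s),0),(int((g+.5-x0)*s),6),(0,0,255),1); cv2.putText(im,str(g),(int((g+.5-x0)*s)-10,18),0,.4,(0,0,255),1)
    for g in range(-(-y0//10)*10,y1,10):
        cv2.line(im,(0,int((g+.5-y0)*s)),(6,int((g+.5-y0)*s)),(0,0,255),1); cv2.putText(im,str(g),(8,int((g+.5-y0)*s)+4),0,.4,(0,0,255),1)
    if pts is not None:
        for p in pts: cv2.drawMarker(im,(int((p[0]+.5-x0)*s),int((p[1]+.5-y0)*s)),(0,255,0),0,9,1)
    cv2.imwrite(out,im)
E
python3 - <<'E'
from h import *
crop("pics/top0.png","pics/tu.png",262,138,350,206,8)
crop("pics/side0.png","pics/su.png",222,118,304,214,6)
crop("pics/top0.png","pics/ts.png",155,146,225,198,10)
crop("pics/side0.png","pics/ss.png",195,240,245,326,6)
E
```

```text
(no output)
```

View pics/tu.png

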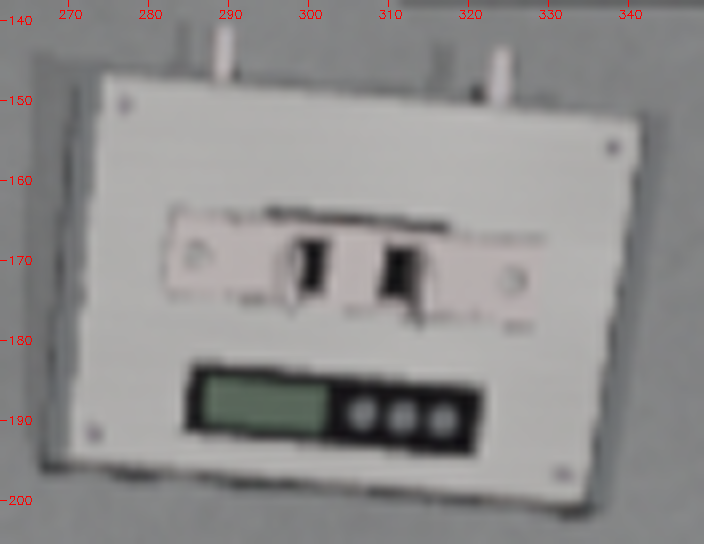

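View pics/su.png

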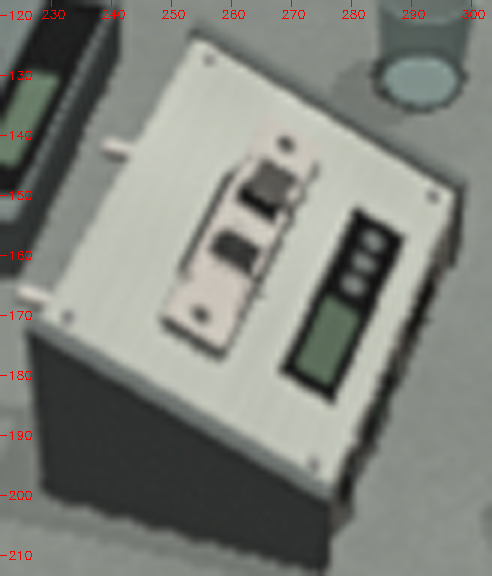

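View pics/ts.png

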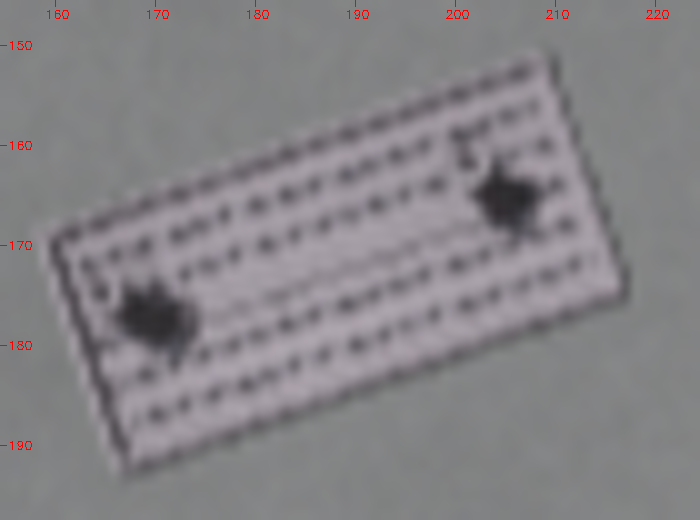

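View pics/ss.png

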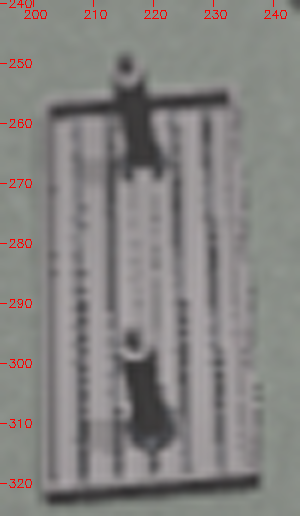

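```bash
cat > fit.py <<'E'
from h import *
def pose(p,tilt): return R.from_euler("zyx",[p[3],-tilt,0]).as_matrix(),np.array(p[:3])
def fit(obs,p0,tilt,fixz=None):
    def f(p):
        q=list(p); 
        if fixz is not None: q[2]=fixz
        M,t=pose(q,tilt)
        return np.concatenate([((proj(n,M@np.array(X)+t)[0]-uv)*(w)) for n,X,uv,w in obs])
    s=least_squares(f,p0,loss="soft_l1"); 
    return s.x,f(s.x).reshape(-1,2)
T=np.radians(25)
cart=[("top",[0,78,-2],[286.25,169.4],2),("top",[0,-78,-2],[325.6,172.6],2),("side",[0,-78,-2],[269.3,141.5],2),("side",[0,78,-2],[255,170],2),
("top",[21,92,0],[283,163.4],1),("top",[-21,92,0],[282.1,174.1],1),("top",[21,-92,0],[329.6,167.3],1),("top",[-21,-92,0],[327.75,178.1],1),
("side",[21,-92,0],[266.2,137.5],1),("side",[-21,-92,0],[274.5,144.7],1),("side",[21,92,0],[248.2,170.5],1),("side",[-21,92,0],[258.5,176.7],1)]
st=[("top",[55,115,22],[159.7,169.5],1),("top",[-55,115,22],[167,193.3],1),("top",[55,-115,22],[209,150.5],1),("top",[-55,-115,22],[217.3,175.3],1),
("side",[55,-115,22],[202.8,257],1),("side",[-55,-115,22],[232.5,255.3],1),("side",[55,115,22],[202,322.8],1),("side",[-55,115,22],[237.8,319.8],1),
("side",[0,-78,122],[215.3,249.2],2),("side",[0,78,122],[216.5,294.8],2)]
if __name__=="__main__":
    np.set_printoptions(suppress=True,precision=2)
    p,r=fit(cart,[620,-300,140,0],T); print("cart",p,np.degrees(p[3])); print(r)
    M,t=pose(p,T); 
    pts={}
    for n in("top","side"): pts[n]=proj(n,[M@np.array(X)+t for X in [[21,92,0],[-21,92,0],[21,-92,0],[-21,-92,0],[0,78,0],[0,-78,0],[0,33,17],[0,-33,17],[0,0,0]]])
    crop("pics/top0.png","pics/tu2.png",262,138,350,206,8,pts["top"]); crop("pics/side0.png","pics/su2.png",235,125,285,190,8,pts["side"])
    p,r=fit(st,[650,100,0,.3],0,0.); print("stand",p,np.degrees(p[3])); print(r)
    M,t=pose([*p[:2],0,p[3]],0)
    for n in("top","side"): pts[n]=proj(n,[M@np.array(X)+t for X in [[0,78,122],[0,-78,122],[0,78,105],[0,-78,105]]])
    crop("pics/top0.png","pics/ts2.png",155,146,225,198,10,pts["top"]); crop("pics/side0.png","pics/ss2.png",195,240,245,326,6,pts["side"])
    for nm,uvT,uvS,h in [("reag",(375,190),(287,335),0),("drop",(375,226),(323,345),40)]: pass
E
python3 fit.py
```

```text
cart [ 576.91 -263.98  131.25   -6.36] -364.3910493897666
[[-0.2  -0.46]
 [-0.31 -0.07]
 [-0.43  2.24]
 [-0.08  0.45]
 [ 0.22  0.45]
 [-0.03 -0.  ]
 [ 0.25  0.6 ]
 [ 0.51 -0.02]
 [-0.38 -0.37]
 [ 0.63 -1.83]
 [ 0.56 -0.96]
 [ 0.36 -1.08]]
stand [584.63 228.92   0.3    0.36] 20.823180710640163
[[-2.11 -0.44]
 [-1.43 -0.23]
 [-0.84  0.36]
 [-0.73 -0.67]
 [-1.21 -0.52]
 [ 1.77 -1.39]
 [-0.13 -0.72]
 [ 0.33 -0.72]
 [ 0.16 -0.44]
 [ 0.24  0.55]]
```

View pics/tu2.png

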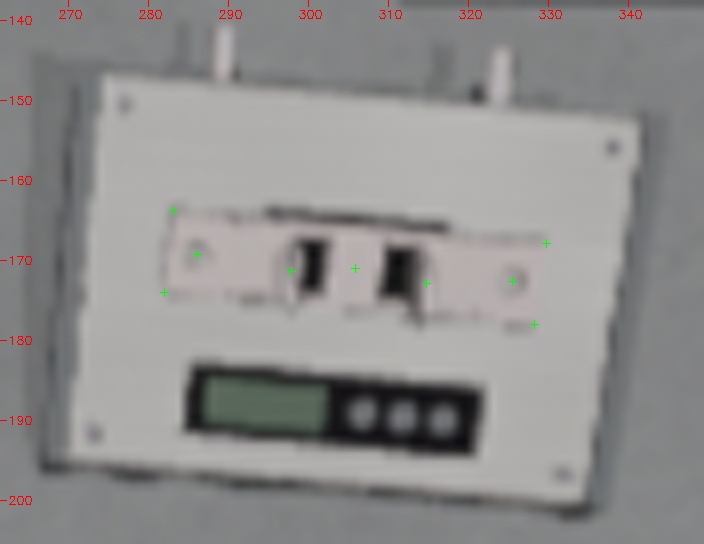

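View pics/su2.png

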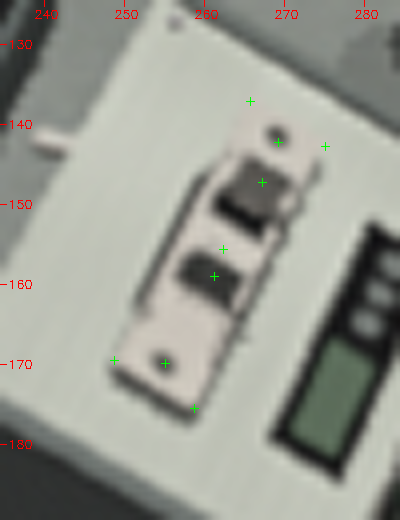

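View pics/ts2.png

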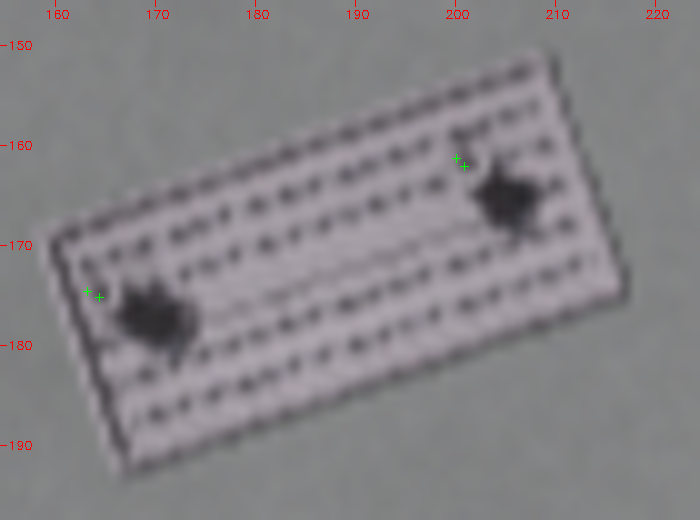

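View pics/ss2.png

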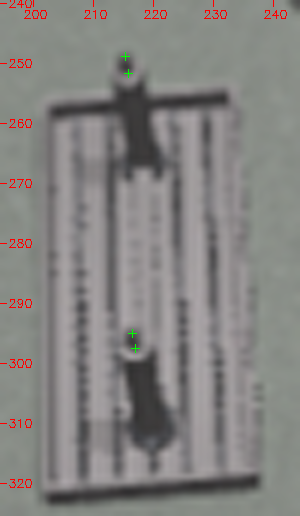

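```bash
cat > wf.py <<'E'
from h import *
def wire(src,out,n,x0,y0,x1,y1,s,segs):
    im=cv2.imread(src)[y0:y1,x0:x1]; im=cv2.resize(im,None,fx=s,fy=s,interpolation=cv2.INTER_CUBIC)
    for A,B,c in segs:
        a,b=[tuple(np.round((q+.5-[x0,y0])*s).astype(int).tolist()) for q in proj(n,[A,B])]
        cv2.line(im,a,b,c,1,cv2.LINE_AA)
    cv2.imwrite(out,im)
def box(M,t,lx,ly,z0,z1,c,cx=0,cy=0):
    P=lambda x,y,z:M@np.array([cx+x*lx/2,cy+y*ly/2,z])+t
    C=[(-1,-1),(1,-1),(1,1),(-1,1)]; S=[]
    for i in range(4):
        a,b=C[i],C[(i+1)%4]
        for z in(z0,z1): S.append((P(*a,z),P(*b,z),c))
        S.append((P(*a,z0),P(*a,z1),c))
    return S
def stand_segs(x,y,yaw):
    M=R.from_euler("z",yaw).as_matrix(); t=np.array([x,y,0])
    S=box(M,t,110,230,0,22,(0,255,0))
    for s in(1,-1):
        S+=box(M,t,18,18,22,105,(255,0,0),0,78*s); S+=box(M,t,6,6,105,122,(0,0,255),0,78*s)
    return S
def cart_segs(M,t):
    S=box(M,t,42,184,-6,0,(0,255,0))
    for s in(1,-1):
        S+=box(M,t,26,1,2,32,(255,0,0),0,33*s); S+=box(M,t,10,10,-1,0,(0,0,255),0,78*s)
    return S
E
python3 - <<'E'
from wf import *
S=stand_segs(584.6,228.9,np.radians(20.8))
wire("pics/top0.png","pics/w1.png","top",155,146,225,198,10,S)
wire("pics/side0.png","pics/w2.png","side",195,235,245,330,6,S)
im=cv2.imread("pics/top0.png").astype(int);print((im[165:172,175:180,2]-im[165:172,175:180,1]).mean(), (im[205:210,200:210,2]-im[205:210,200:210,1]).mean())
for n,(x0,y0,x1,y1) in {"top":(150,140,230,205),"side":(190,235,250,335)}.items():
    im=cv2.imread(f"pics/{n}0.png").astype(np.float32)[y0:y1,x0:x1]
    m=((im[...,2]-im[...,1])>4).astype(np.uint8); m=cv2.morphologyEx(m,cv2.MORPH_CLOSE,np.ones((5,5)))
    cs=max(cv2.findContours(m,0,2)[0],key=cv2.contourArea); r=cv2.minAreaRect(cs); print(n,r,cv2.boxPoints(r)+[x0,y0])
E
```

```text
6.771428571428571 -0.94
top ((37.36652374267578, 31.726238250732422), (25.56156349182129, 54.28468704223633), 70.34617614746094) [[157.50680065 168.81899643]
 [208.62896347 150.56108284]
 [217.22624969 174.63348007]
 [166.10408401 192.89139557]]
side ((28.523759841918945, 52.998878479003906), (64.5459213256836, 34.15177917480469), 87.27368927001953) [[199.93212891 256.57466125]
 [234.04525375 254.95022583]
 [237.11539078 319.4230957 ]
 [203.00226593 321.04753113]]
```

View pics/w1.png

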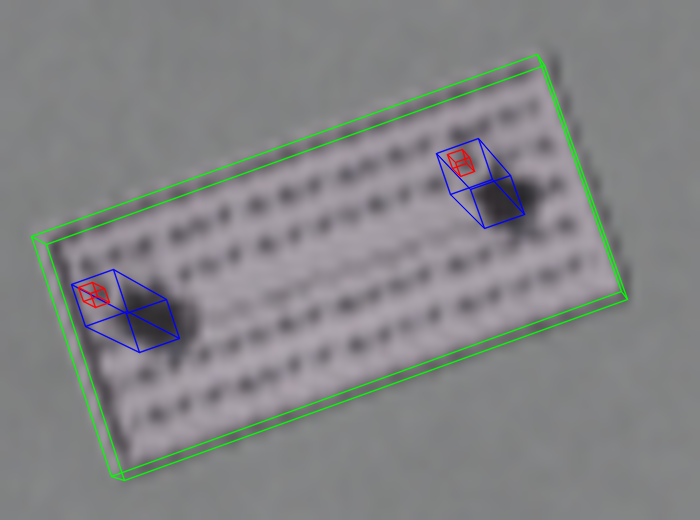

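View pics/w2.png

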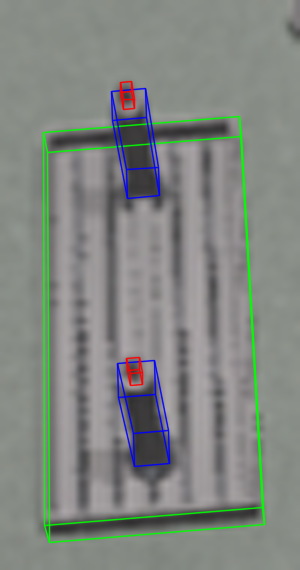

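```bash
python3 - <<'E'
from wf import *
S=stand_segs(584.3,225.5,np.radians(20.2))
wire("pics/top0.png","pics/w1b.png","top",155,146,225,198,10,S)
wire("pics/side0.png","pics/w2b.png","side",195,235,245,330,6,S)
a=cv2.imread("pics/w1b.png");b=cv2.imread("pics/w2b.png")
b=cv2.copyMakeBorder(b,0,0,0,0,0); h=max(a.shape[0],b.shape[0])
a=cv2.copyMakeBorder(cv2.resize(a,None,fx=.7,fy=.7),0,h-364,0,0,0); cv2.imwrite("pics/w3.png",np.hstack([a,b]))
from fit import *
p=[576.91,-263.98,131.25,np.radians(-4.39)]; M,t=pose(p,T); S=cart_segs(M,t)
wire("pics/top0.png","pics/w4.png","top",275,155,338,185,12,S)
wire("pics/side0.png","pics/w5.png","side",240,130,285,185,10,S)
E
```

```text
(no output)
```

View pics/w3.png

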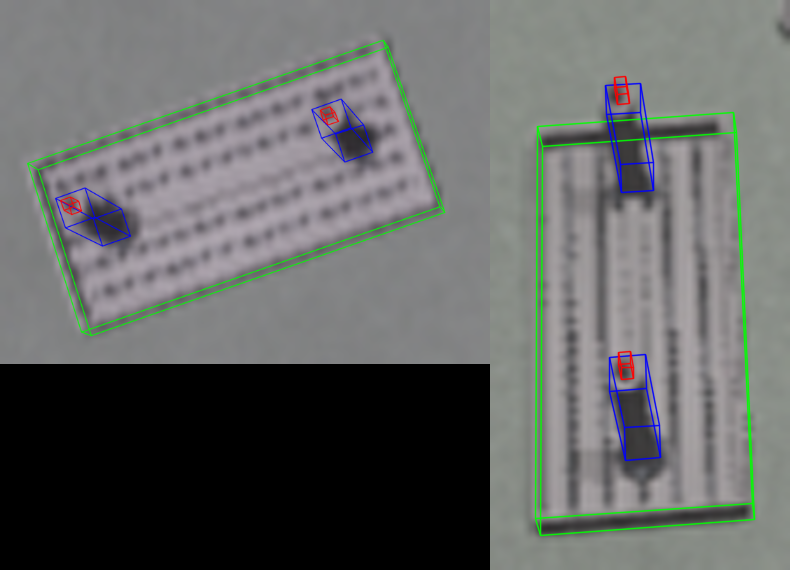

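View pics/w4.png

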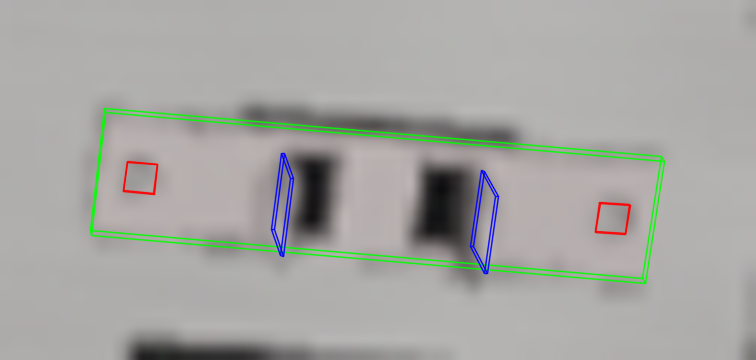

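View pics/w5.png

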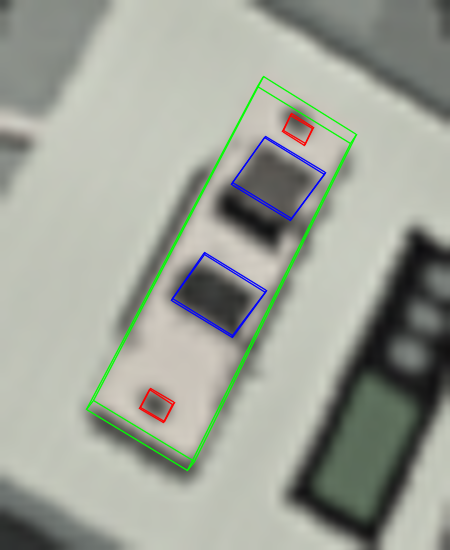

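```bash
python3 - <<'E'
from wf import *
yaw=np.radians(-4.4);M=R.from_euler("z",yaw).as_matrix()
bay=np.array([576.7,-265,131.25])-14*(M@np.array([-np.sin(np.radians(25)),0,np.cos(np.radians(25))]))
u=bay-M@np.array([9.8,0,0]); u[2]=0; print(bay,u)
P=lambda x,y,z:M@np.array([x,y,z])+u
S=[]
for y in(-144,144):
    S+= [(P(-90,y,72),P(90,y,156),(0,255,0)),(P(-90,y,77.5),P(90,y,161.5),(0,200,255)),(P(-90,y,0),P(-90,y,72),(0,255,0)),(P(90,y,0),P(90,y,156),(0,255,0)),(P(-90,y,0),P(90,y,0),(0,255,0))]
S+=[(P(x,-144,z),P(x,144,z),(0,255,0)) for x,z in((-90,72),(90,156),(-90,0),(90,0))]
wire("pics/top0.png","pics/w6.png","top",262,138,350,206,8,S)
wire("pics/side0.png","pics/w7.png","side",220,115,305,215,6,S)
E
```

```text
[ 582.59921781 -265.45392007  118.56169098] [ 572.82810084 -264.7020736     0.        ]
```

View pics/w6.png

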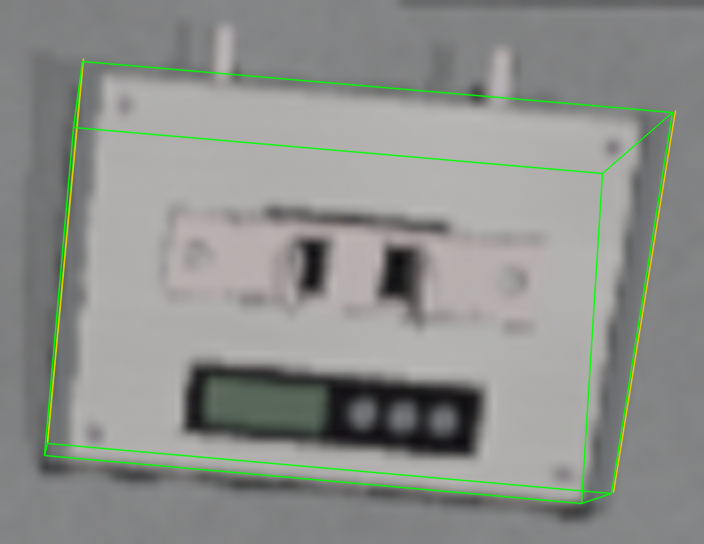

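View pics/w7.png

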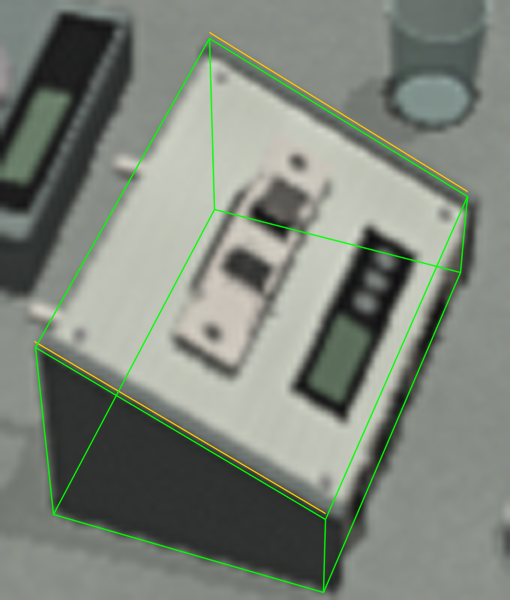

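```bash
cat > mv.py <<'E'
from wf import *
from cell import status
np.set_printoptions(suppress=True,precision=2)
def cur():
    s=status.observe(); return R.from_euler("xyz",s["orientation"]).as_matrix(),np.array(s["tool_pos"]),s
def tgt_rot(n,zdir):
    x=-np.array(n)/np.linalg.norm(n); z=np.array(zdir)-x*np.dot(x,zdir); z/=np.linalg.norm(z); return np.c_[x,np.cross(z,x),z]
def delta(M0,t0,M1,t1):
    return np.degrees(R.from_matrix(M0.T@M1).as_rotvec()).round(2), (M0.T@(np.array(t1)-t0)).round(1)
yaw=np.radians(-4.4); Y=np.array([-np.sin(yaw),np.cos(yaw),0]); X=np.array([np.cos(yaw),np.sin(yaw),0])
c,s=np.cos(np.radians(25)),np.sin(np.radians(25))
N=-s*X+c*np.array([0,0,1.]); C=np.array([576.7,-265,132.0])
E
python3 - <<'E'
from mv import *
M0,t0,s=cur(); print(M0)
print("carousel",atz("top",[[459,250]],0),"flask/others", atz("top",[[241,145],[241,122]],0), "dropper",atz("top",[[375/1.5586,224/1.5586]],60),"reagent cap",atz("top",[[374/1.5586,178/1.5586]],165))
for zd in(Y,-Y):
    M1=tgt_rot(N,zd); print(delta(M0,t0,M1,C+N*(182+60)), C+N*242)
E
```

```text
[[-0.    0.95  0.31]
 [ 0.    0.31 -0.95]
 [-1.   -0.   -0.  ]]
carousel [[ 268.65 -927.74    0.  ]] flask/others [[709.36   1.44   0.  ]
 [812.9    3.45   0.  ]] dropper [[700.75  -0.32  60.  ]] reagent cap [[794.16  -1.82 165.  ]]
(array([-154.11,  -34.19,   -6.92]), array([  53. ,  371. , -257.5])) [ 474.73 -257.15  351.33]
(array([22.17, -5.  , 24.69]), array([  53. ,  371. , -257.5])) [ 474.73 -257.15  351.33]
```

Call:
drive_tool([
  [[1,0,1],[3,20,-14],87],
  [[4,-1,4],[9,65,-45],87],
  [[8,-2,9],[17,118,-82],87],
  [[12,-2.7,13],[25,175,-121],87],
  [[15,-3.4,17],[33,232,-161],87],
  [[18,-4,20],[41,289,-200],87],
  [[21,-4.6,23],[48,338,-234],87],
  [[22.17,-5,24.69],[53,371,-257.5],87],
], newtons=25)

```text
time_s: 1.1
tool_pos: [475.3, -255.8, 351.5]
orientation: [1.569, 1.133, -0.08]
force: [0.7, -0.6, -0.2]
finger_gap: 1.003
```

Call:
drive_tool([
  [[0,0,0],[0,0,0],87],
  [[0,0,0],[0,0,0],87],
])

```text
time_s: 1.35
tool_pos: [474.5, -257.7, 351.5]
orientation: [1.567, 1.135, -0.079]
force: [1.1, 0.6, -0.6]
finger_gap: 1.002
```

```bash
python3 - <<'E'
from mv import *
from cell import read_camera
for n in("side","top"): cv2.imwrite(f"pics/{n}1.png",read_camera(n)["frame"])
M0,t0,s=cur(); print(s["joints"],s["force"],t0)
M1=tgt_rot(N,-Y); print(delta(M0,t0,M1,C+N*242))
S=cart_segs(np.c_[np.cross(Y,N),Y,N],C)
wire("pics/top1.png","pics/w8.png","top",262,138,350,206,8,S)
wire("pics/side1.png","pics/w9.png","side",220,100,305,200,6,S)
E
```

```text
[ 0.76  0.03 -0.29  1.97 -0.23  0.75 -1.04] [ 0.8  -0.18  0.21] [ 474.02 -258.81  351.73]
(array([-0.07,  0.12, -0.01]), array([ 0.6,  0.4, -1.7]))
```

View pics/w8.png

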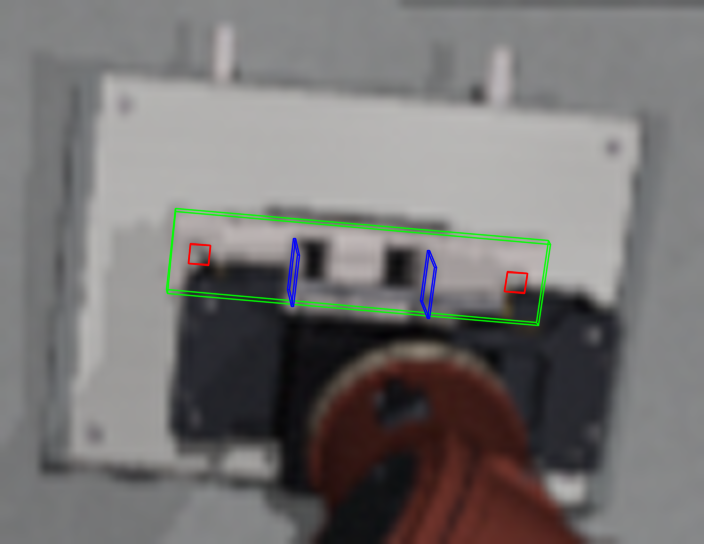

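View pics/w9.png

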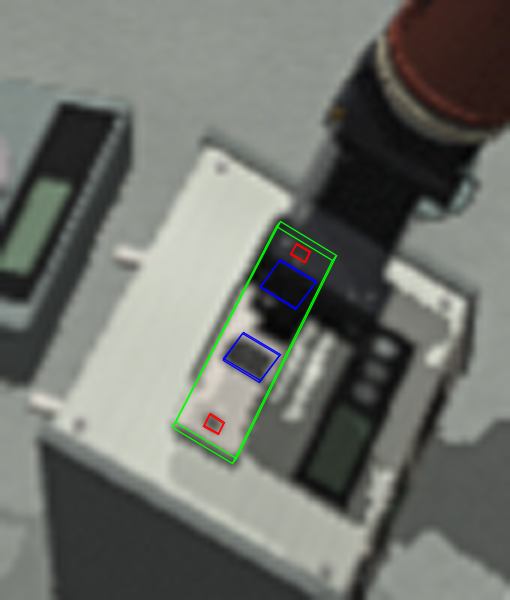

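Call:
drive_tool([
  [[0,0,0],[15,0,0],87],
  [[0,0,0],[35,0,0],87],
  [[0,0,0],[50,0,0],87],
  [[0,0,0],[50,0,0],87],
  [[0,0,0],[50,0,0],87],
])

```text
time_s: 2.08
tool_pos: [495.8, -259.4, 306.7]
orientation: [1.568, 1.134, -0.08]
force: [-0.7, 0.5, 0.6]
finger_gap: 1.003
```

```bash
python3 - <<'E'
from mv import *
from cell import read_camera
for n in("side","top"): cv2.imwrite(f"pics/{n}2.png",read_camera(n)["frame"])
M0,t0,s=cur(); print(s["joints"],s["force"],t0)
M1=tgt_rot(N,-Y); print(delta(M0,t0,M1,C+N*192))
S=cart_segs(np.c_[np.cross(Y,N),Y,N],C)
# finger boxes: local frame tool
M=np.c_[np.cross(Y,N),Y,N]; tip=t0+M0[:,0]*182
for sgn in(1,-1): S+=box(M,tip,19,15,0,40,(0,255,255),0,sgn*51)
wire("pics/top2.png","pics/w10.png","top",262,138,350,206,8,S)
wire("pics/side2.png","pics/w11.png","side",235,115,295,190,8,S)
crop("pics/side2.png","pics/c11.png",235,115,295,190,8)
E
```

```text
[ 0.74  0.12 -0.3   1.98 -0.2   0.65 -1.07] [ 0.3  -0.35 -0.28] [ 495.86 -259.4   307.18]
(array([ 0.03,  0.1 , -0.09]), array([ 1. , -0.6, -0.6]))
```

View pics/w10.png

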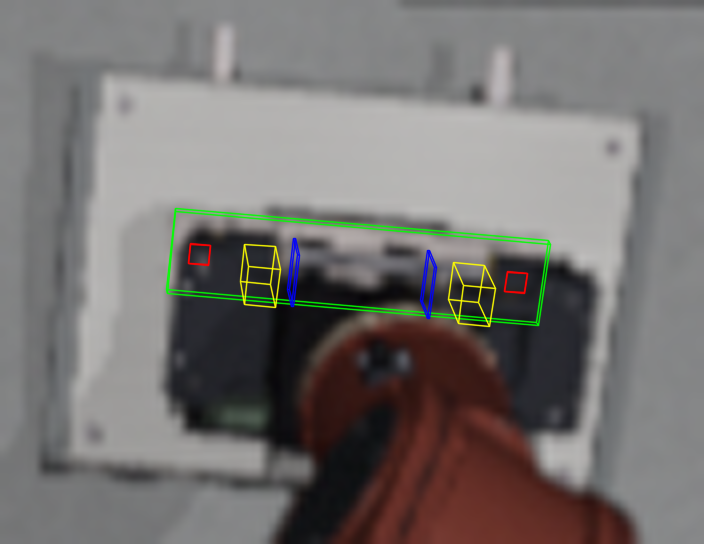

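View pics/w11.png

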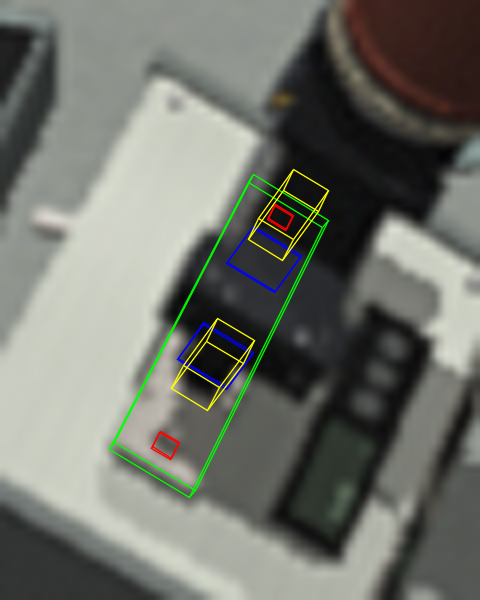

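View pics/c11.png

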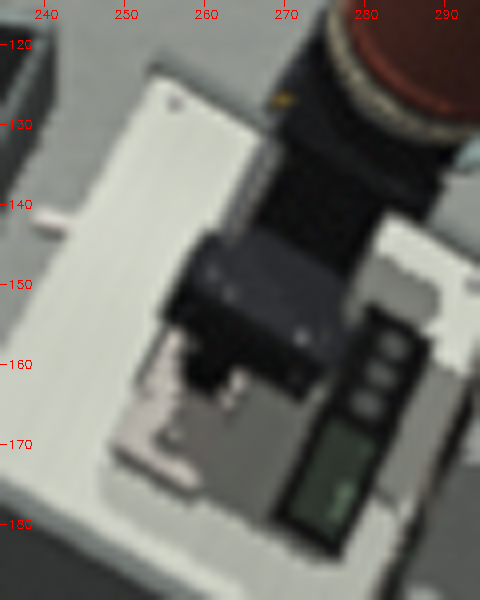

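Call:
drive_tool([
  [[0,0,0],[4,0,0],87],
  [[0,0,0],[7,0,0],87],
  [[0,0,0],[9,0,0],87],
  [[0,0,0],[10,0,0],87],
])

```text
time_s: 2.68
tool_pos: [500.1, -259.4, 297.6]
orientation: [1.568, 1.134, -0.079]
force: [-3.6, 1.2, 6.0]
finger_gap: 0.998
```

Call:
drive_tool([
  [[0,0,0],[1.5,0,0],87],
  [[0,0,0],[3,0,0],87],
])

```text
time_s: 2.92
tool_pos: [501.3, -259.5, 295.1]
orientation: [1.568, 1.134, -0.079]
force: [-5.9, 2.8, 7.5]
finger_gap: 1.0
```

Call:
drive_tool([
  [[0,0,0],[1.5,0,0],87],
  [[0,0,0],[2,0,0],87],
])

```text
time_s: 3.18
tool_pos: [502.2, -259.6, 293.9]
orientation: [1.567, 1.133, -0.08]
force: [-11.9, 4.5, 17.3]
finger_gap: 1.003
```

Call:
drive_tool([
  [[0,0,0],[0.7,0,0],87],
  [[0,0,0],[0.7,0,0],70],
  [[0,0,0],[0.7,0,0],60],
  [[0,0,0],[0.7,0,0],50],
  [[0,0,0],[0.7,0,0],40],
  [[0,0,0],[0.7,0,0],30],
], newtons=28)

```text
time_s: 3.92
tool_pos: [503.1, -259.0, 294.3]
orientation: [1.566, 1.132, -0.08]
force: [-9.3, 6.3, 16.0]
finger_gap: 0.52
```

Call:
drive_tool([
  [[0,0,0],[0,0,0],30],
  [[0,0,0],[0,0,0],30],
  [[0,0,0],[0,0,0],30],
  [[0,0,0],[0,0,0],30],
])

```text
time_s: 4.42
tool_pos: [503.0, -259.6, 294.2]
orientation: [1.566, 1.131, -0.081]
force: [-9.9, 4.8, 16.3]
finger_gap: 0.427
```

Call:
drive_tool([
  [[0,0,0],[-4,0,0],30],
  [[0,0,0],[-10,0,0],30],
  [[0,0,0],[-18,0,0],30],
  [[0,0,0],[-26,0,0],30],
])

```text
time_s: 4.92
tool_pos: [491.3, -258.7, 315.9]
orientation: [1.568, 1.134, -0.079]
force: [3.0, -0.1, -2.9]
finger_gap: 0.431
```

Call:
drive_tool([
  [[0,0,0],[-10,0,0],30],
  [[0,0,0],[-22,0,0],30],
  [[0,0,0],[-36,0,0],30],
  [[0,0,0],[-50,0,0],30],
  [[0,0,0],[-65,0,0],30],
  [[0,0,0],[-80,0,0],30],
])

```text
time_s: 5.68
tool_pos: [457.1, -256.1, 389.2]
orientation: [1.568, 1.134, -0.08]
force: [0.3, -0.7, -1.8]
finger_gap: 0.428
```

```bash
python3 - <<'E'
from mv import *
from cell import read_camera
for n in("side","top"): cv2.imwrite(f"pics/{n}3.png",read_camera(n)["frame"])
M0,t0,s=cur(); print(s["joints"],s["force"],t0,s["finger_gap"]*87,s["orientation"])
crop("pics/side3.png","pics/c12.png",225,85,315,190,6)
crop("pics/top3.png","pics/c13.png",250,125,350,215,6)
E
```

```text
[ 0.77 -0.03 -0.28  1.95 -0.24  0.83 -1.03] [ 1.15 -0.73 -2.24] [ 457.4  -256.47  390.31] 37.17688235022286 [ 1.56  1.13 -0.08]
```

View pics/c12.png

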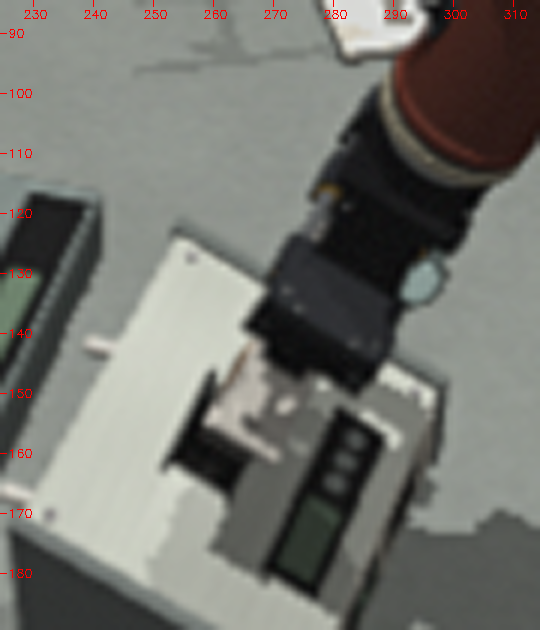

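View pics/c13.png

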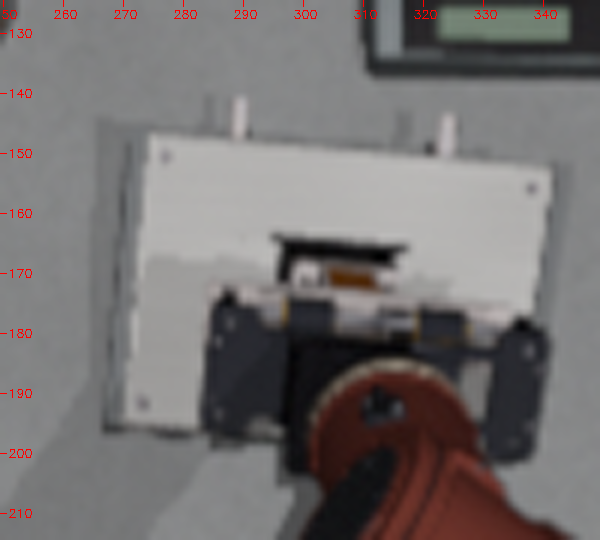

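```bash
python3 - <<'E'
from mv import *
M0,t0,s=cur(); print(s["joints"])
print("cart bottom from tool",np.array([503.0,-259.6,294.2])-182*N,"expected",C-6*N)
ys=np.radians(20.2); SY=np.array([-np.sin(ys),np.cos(ys),0]); Z=np.array([0,0,1.])
Mc=tgt_rot(N,-Y)
M1=tgt_rot(Z,-Y); t1=np.array([540,-250,480.])
print("A",delta(Mc,t0,M1,t1))
M2=tgt_rot(Z,-SY); t2=np.array([584.3,225.5,480]); print("B",delta(M1,t1,M2,t2))
E
```

```text
[ 0.77 -0.03 -0.28  1.95 -0.24  0.83 -1.03]
cart bottom from tool [ 579.69 -265.5   129.25] expected [ 579.23 -265.19  126.56]
A (array([ -0.,   0., -25.]), array([-46.7, 112.1, -12.8]))
B (array([-24.6,   0. ,   0. ]), array([   0. ,    7.7, -477.5]))
```

Call:
drive_tool([
  [[0,0,0],[-14,3,0],30],
  [[0,0,0],[-36,12,0],30],
  [[0,0,-4],[-50,28,-2],30],
  [[0,0,-9],[-54,50,-4],30],
  [[0,0,-14],[-54,72,-7],30],
  [[0,0,-19],[-51,92,-10],30],
  [[0,0,-23],[-48,106,-12],30],
  [[0,0,-25],[-46.7,112,-12.8],30],
])

```text
time_s: 6.78
tool_pos: [541.3, -249.3, 478.0]
orientation: [-1.164, 1.569, -2.811]
force: [-0.0, -0.1, -1.8]
finger_gap: 0.424
```

Call:
drive_tool([
  [[0,0,0],[0,0,-12],30],
  [[-2,0,0],[0,1,-40],30],
  [[-5,0,0],[0,2,-85],30],
  [[-8,0,0],[0,3,-135],30],
  [[-11,0,0],[0,3.5,-187],30],
  [[-14,0,0],[0,4,-240],30],
  [[-17,0,0],[0,5,-292],30],
  [[-20,0,0],[0,6,-344],30],
])

```text
time_s: 7.78
tool_pos: [571.1, 96.7, 478.3]
orientation: [0.737, 1.568, -0.557]
force: [0.5, -0.7, -2.6]
finger_gap: 0.429
```

```bash
python3 - <<'E'
from mv import *
M0,t0,s=cur(); print(s["joints"],s["force"],t0,s["finger_gap"]*87,s["orientation"],s["time_s"])
ys=np.radians(20.2); SY=np.array([-np.sin(ys),np.cos(ys),0]); Z=np.array([0,0,1.])
M2=tgt_rot(Z,-SY); t2=np.array([584.3,225.5,480]); print("B",delta(M0,t0,M2,t2))
E
```

```text
[ 0.27  0.21 -0.61  1.5   0.12  1.46 -1.63] [ 0.49 -0.73 -2.64] [571.06  96.69 478.25] 37.36445140389385 [ 0.74  1.57 -0.56] 7.775
B (array([-4.34,  0.11, -0.09]), array([  -1.9,   47.9, -120.3]))
```

Call:
drive_tool([
  [[-1,0,0],[0,18,-45],30],
  [[-2.5,0,0],[0,35,-87],30],
  [[-3.8,0,0],[0,45,-113],30],
  [[-4.3,0,0],[0,48,-120],30],
  [[-4.3,0,0],[25,48,-120],30],
  [[-4.3,0,0],[60,48,-120],30],
  [[-4.3,0,0],[78,48,-120],30],
  [[-4.3,0,0],[78,48,-120],30],
])

```text
time_s: 8.78
tool_pos: [586.1, 220.9, 398.6]
orientation: [-0.812, 1.568, -2.035]
force: [0.2, -0.1, -1.3]
finger_gap: 0.425
```

Call:
drive_tool([
  [[0,0,0],[0,0,0],30],
  [[0,0,0],[0,0,0],30],
])

```text
time_s: 9.02
tool_pos: [586.7, 221.6, 400.8]
orientation: [0.947, 1.568, -0.276]
force: [-0.1, -0.6, -3.4]
finger_gap: 0.426
```

```bash
python3 - <<'E'
from mv import *
from cell import read_camera
for n in("side","top"): cv2.imwrite(f"pics/{n}4.png",read_camera(n)["frame"])
M0,t0,s=cur(); print(s["force"],t0,s["finger_gap"]*87,M0)
M=np.c_[np.cross(-M0[:,2],-M0[:,0]),-M0[:,2],-M0[:,0]]; Cc=t0+182*M0[:,0]; print(Cc)
S=cart_segs(M,Cc)+stand_segs(584.3,225.5,np.radians(20.2))
wire("pics/top4.png","pics/w14.png","top",140,130,225,205,8,S)
wire("pics/side4.png","pics/w15.png","side",185,205,255,330,6,S)
crop("pics/top4.png","pics/c14.png",140,130,225,205,8)
crop("pics/side4.png","pics/c15.png",190,225,260,325,6)
E
```

```text
[-0.65 -0.04 -2.18] [586.69 221.52 400.24] 36.85470621828655 [[ 0.    0.94  0.34]
 [-0.    0.34 -0.94]
 [-1.    0.    0.  ]]
[586.99 221.35 218.24]
```

View pics/w14.png

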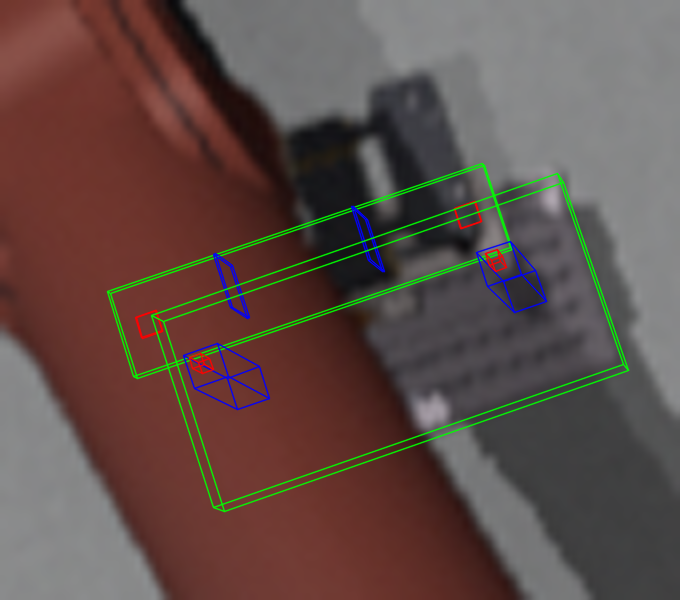

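View pics/w15.png

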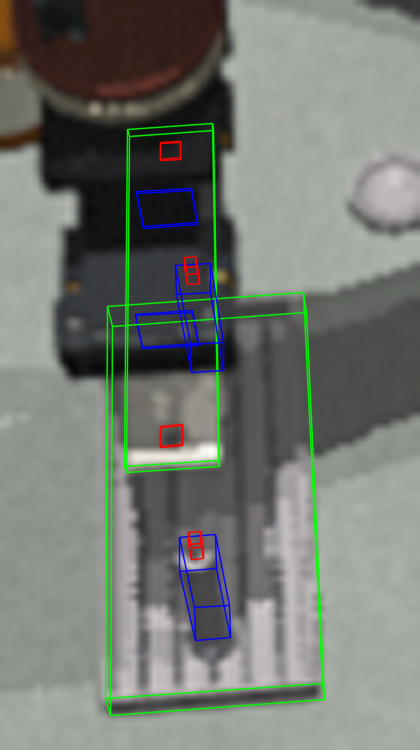

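View pics/c15.png

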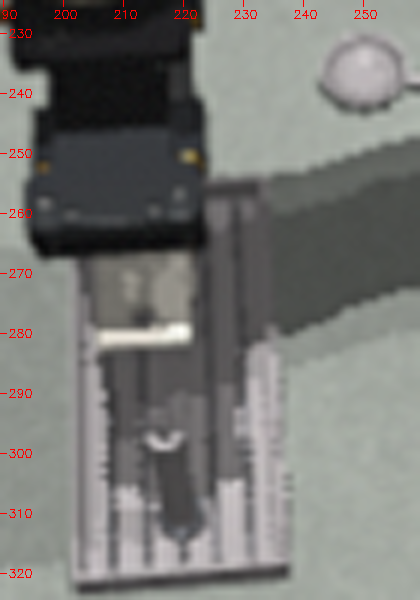

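View pics/c14.png

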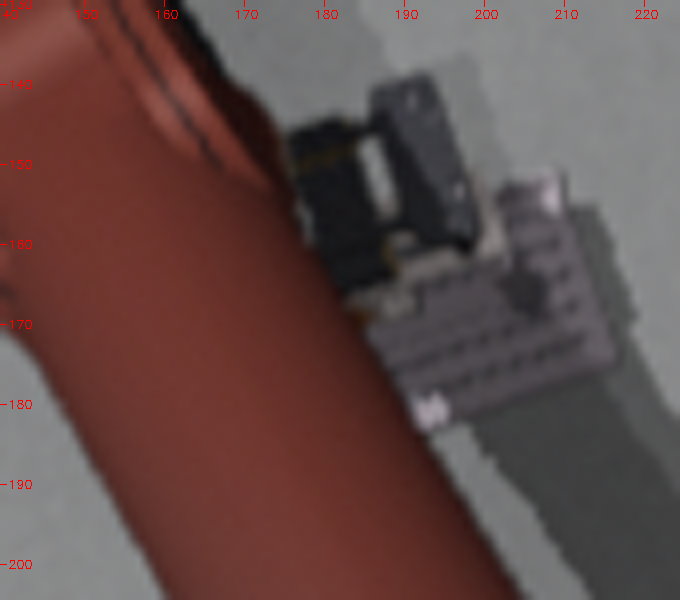

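```bash
python3 - <<'E'
from mv import *
M0,t0,s=cur()
M=np.c_[np.cross(-M0[:,2],-M0[:,0]),-M0[:,2],-M0[:,0]]; Cc=t0+182*M0[:,0]
S=cart_segs(M,Cc)
for n,b in(("side",(195,255,235,290)),("top",(175,145,215,175))):
    wire(f"pics/{n}4.png",f"pics/a_{n}.png",n,*b,10,[]);wire(f"pics/{n}4.png",f"pics/b_{n}.png",n,*b,10,S)
    cv2.imwrite(f"pics/z_{n}.png",np.clip(1.5*np.hstack([cv2.imread(f"pics/a_{n}.png"),cv2.imread(f"pics/b_{n}.png")]).astype(float),0,255))
ys=np.radians(20.2); SY=np.array([-np.sin(ys),np.cos(ys),0]); Z=np.array([0,0,1.])
print(delta(M0,t0,tgt_rot(Z,-SY),[584.3,225.5,325]),Cc)
E
```

```text
(array([-0.3 ,  0.08, -0.07]), array([75.2, -1. , -4.7])) [586.99 221.35 218.24][ WARN:0@0.664] global loadsave.cpp:1063 imwrite_ Unsupported depth image for selected encoder is fallbacked to CV_8U.
```

View pics/z_side.png

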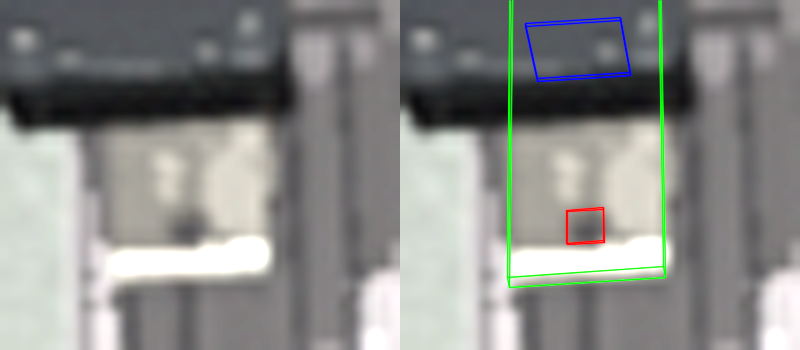

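View pics/z_top.png

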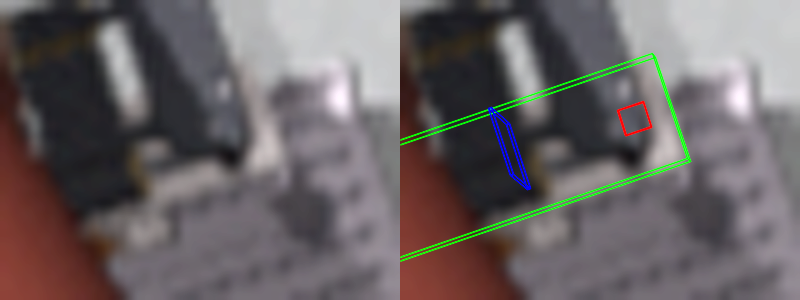

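Call:
drive_tool([
  [[-0.3,0,0],[10,-0.5,-2],30],
  [[-0.3,0,0],[30,-1,-4.7],30],
  [[-0.3,0,0],[55,-1,-4.7],30],
  [[-0.3,0,0],[70,-1,-4.7],30],
  [[-0.3,0,0],[75,-1,-4.7],30],
  [[-0.3,0,0],[75,-1,-4.7],30],
  [[-0.3,0,0],[75,-1,-4.7],30],
])

```text
time_s: 10.0
tool_pos: [584.3, 225.5, 325.2]
orientation: [0.777, 1.569, -0.441]
force: [-0.2, 0.3, -3.4]
finger_gap: 0.426
```

```bash
cat > look.py <<'E'
from mv import *
from cell import read_camera
import sys
k=sys.argv[1]; SX,SYY=float(sys.argv[2]),float(sys.argv[3])
for n in("side","top"): cv2.imwrite(f"pics/{n}{k}.png",read_camera(n)["frame"])
M0,t0,s=cur(); print(s["force"],t0,s["finger_gap"]*87,s["time_s"])
M=np.c_[np.cross(-M0[:,2],-M0[:,0]),-M0[:,2],-M0[:,0]]; Cc=t0+182*M0[:,0]; print(Cc)
S=cart_segs(M,Cc)+stand_segs(SX,SYY,np.radians(20.2))
for n,b in(("side",(195,240,240,325)),("top",(155,145,222,200))):
    z=8 if n=="side" else 10
    z=7 if n=="side" else 8
    wire(f"pics/{n}{k}.png","pics/a.png",n,*b,z,[]);wire(f"pics/{n}{k}.png","pics/b.png",n,*b,z,S)
    a,bb=cv2.imread("pics/a.png"),cv2.imread("pics/b.png")
    o=np.hstack([a,bb]) if n=="side" else bb
    cv2.imwrite(f"pics/z{k}_{n}.png",cv2.convertScaleAbs(o,alpha=1.4))
E
python3 look.py 5 584.3 225.5
```

```text
[ 0.07 -0.41 -2.48] [584.23 225.5  325.17] 37.525117947522816 10.1
[584.54 225.32 143.17]
```

View pics/z5_side.png

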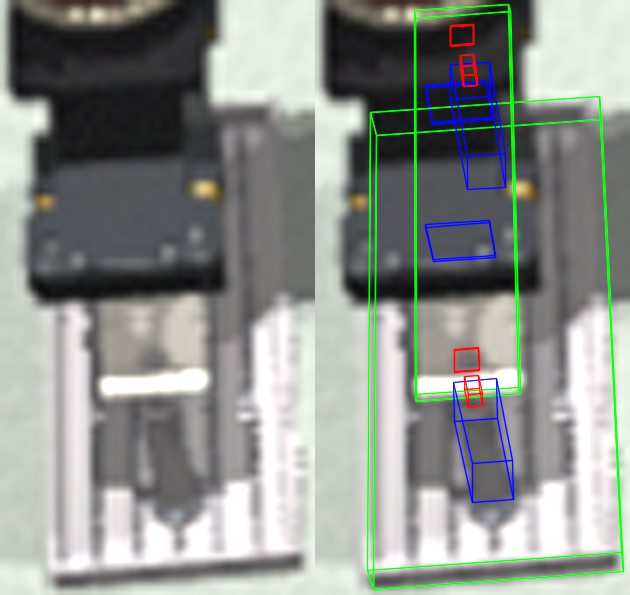

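View pics/z5_top.png

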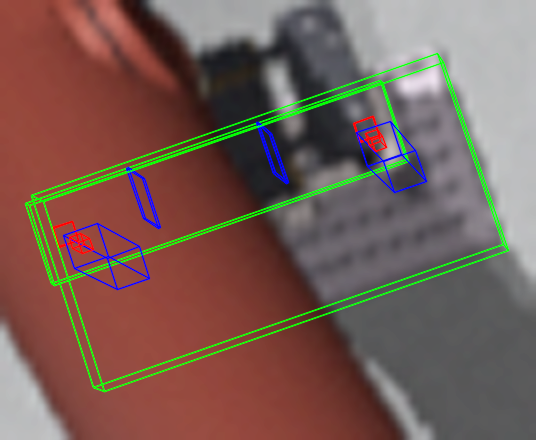

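Call:
drive_tool([
  [[0,0,0],[6,0,0],30],
  [[0,0,0],[12,0,0],30],
  [[0,0,0],[15,0,0],30],
  [[0,0,0],[18,0,0],30],
  [[0,0,0],[18,0,0],30],
])

```text
time_s: 10.72
tool_pos: [584.2, 225.4, 306.3]
orientation: [0.208, 1.569, -1.01]
force: [1.2, 1.2, -2.8]
finger_gap: 0.424
```

```bash
python3 look.py 6 584.3 225.5
```

```text
[ 1.45  1.47 -2.69] [584.12 225.42 306.48] 37.080202600696865 10.825
[584.24 225.22 124.48]
```

View pics/z6_side.png

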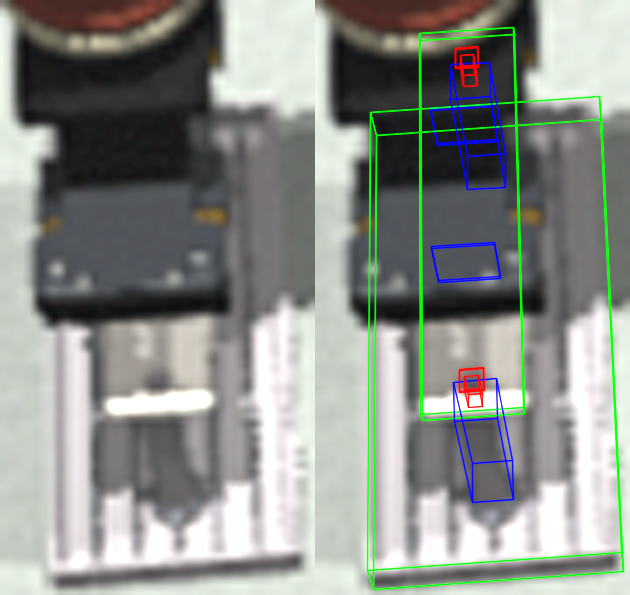

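View pics/z6_top.png

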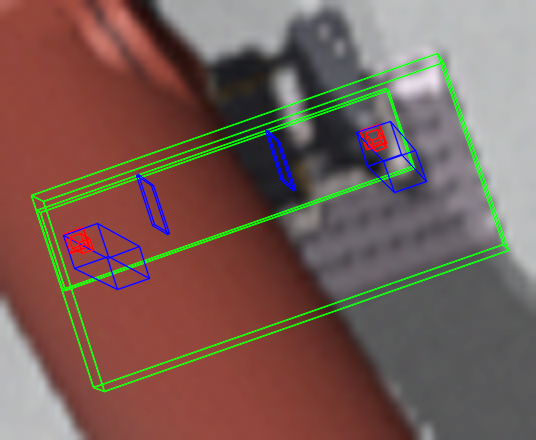

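Call:
drive_tool([
  [[0,0,0],[0,0.8,-0.4],30],
  [[0,0,0],[2,1,-0.6],30],
  [[0,0,0],[4,1,-0.6],30],
  [[0,0,0],[4,1,-0.6],30],
])

```text
time_s: 11.32
tool_pos: [584.9, 226.3, 302.3]
orientation: [0.333, 1.569, -0.885]
force: [2.1, 0.2, -3.9]
finger_gap: 0.428
```

Call:
drive_tool([
  [[0,0,0],[0,0.8,0.2],30],
  [[0,0,0],[1.5,1,0.3],30],
  [[0,0,0],[3,1,0.3],30],
  [[0,0,0],[3,1,0.3],30],
])

```text
time_s: 11.82
tool_pos: [585.8, 226.2, 299.2]
orientation: [-0.295, 1.569, -1.513]
force: [0.4, -0.6, -3.2]
finger_gap: 0.424
```

Call:
drive_tool([
  [[0,0,0],[1.5,0,0],30],
  [[0,0,0],[3,0,0],30],
  [[0,0,0],[4,0,0],30],
  [[0,0,0],[4,0,0],30],
])

```text
time_s: 12.32
tool_pos: [585.8, 226.3, 295.2]
orientation: [-0.175, 1.569, -1.393]
force: [0.1, 0.9, -2.8]
finger_gap: 0.427
```

Call:
drive_tool([
  [[0,0,0],[1,0,0],30],
  [[0,0,0],[2,0,0],30],
  [[0,0,0],[2,0,0],30],
])

```text
time_s: 12.7
tool_pos: [585.9, 226.3, 293.7]
orientation: [0.146, 1.569, -1.072]
force: [-1.4, -0.6, 1.9]
finger_gap: 0.43
```

Call:
drive_tool([
  [[0,0,0],[1,0,0],30],
  [[0,0,0],[1.5,0,0],30],
  [[0,0,0],[1.5,0,0],30],
])

```text
time_s: 13.08
tool_pos: [585.8, 226.4, 293.6]
orientation: [0.321, 1.569, -0.898]
force: [-6.9, -3.5, 14.7]
finger_gap: 0.426
```

```bash
python3 look.py 7 585.3 226
```

```text
[-6.09 -3.89 13.46] [585.79 226.43 293.6 ] 36.88652518851006 13.175
[586.04 226.13 111.6 ]
```

View pics/z7_side.png

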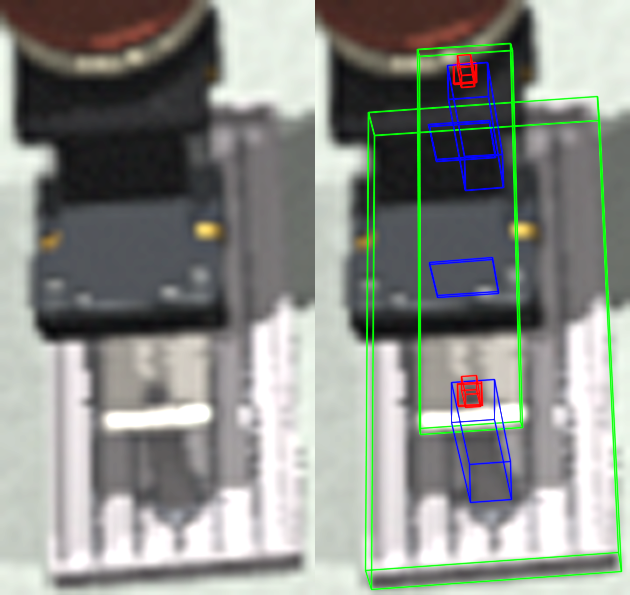

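Call:
drive_tool([
  [[0,0,0],[-1,0,0],30],
  [[0,0,0],[-1.5,0,0],38],
  [[0,0,0],[-1.5,0,0],46],
  [[0,0,0],[-1.5,0,0],56],
  [[0,0,0],[-1.5,0,0],66],
  [[0,0,0],[-1.5,0,0],78],
  [[0,0,0],[-1.5,0,0],87],
  [[0,0,0],[-1.5,0,0],87],
])

```text
time_s: 14.18
tool_pos: [586.7, 225.3, 293.8]
orientation: [0.449, 1.568, -0.77]
force: [0.2, -3.1, 6.3]
finger_gap: 0.968
```

Call:
drive_tool([
  [[0,0,0],[0,0,0],87],
  [[0,0,0],[0,0,0],87],
])

```text
time_s: 14.42
tool_pos: [586.7, 225.4, 293.8]
orientation: [0.47, 1.568, -0.75]
force: [1.5, -4.3, 5.8]
finger_gap: 0.995
```

```bash
python3 look.py 8 585.3 226
```

```text
[ 1.1  -3.98  6.35] [586.71 225.35 293.85] 87.00431660554327 14.525
[587.13 224.96 111.85]
```

View pics/z8_side.png

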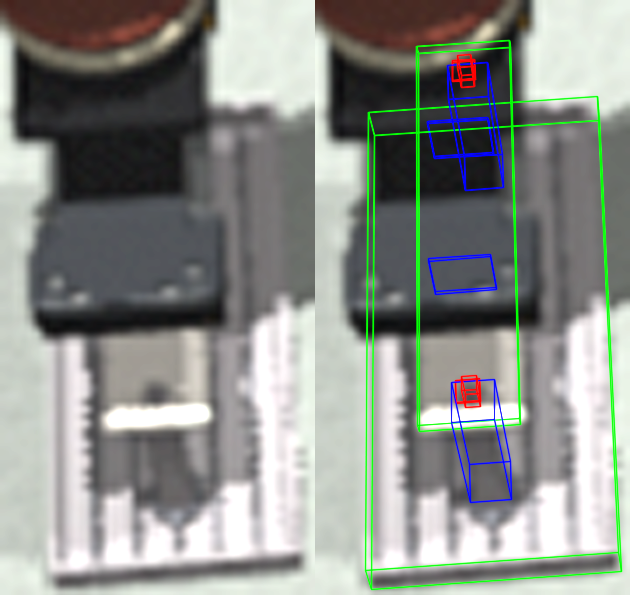

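Call:
drive_tool([
  [[0,0,0],[-1.5,0,0],87],
  [[0,0,0],[-3,0,0],87],
  [[0,0,0],[-6,0,0],87],
  [[0,0,0],[-10,0,0],87],
])

```text
time_s: 15.02
tool_pos: [585.7, 226.4, 303.4]
orientation: [-0.286, 1.569, -1.504]
force: [0.0, 0.3, -0.1]
finger_gap: 1.003
```

Call:
drive_tool([
  [[0,0,0],[-10,0,0],87],
  [[0,0,0],[-30,0,0],87],
  [[0,0,0],[-60,0,0],87],
  [[0,0,0],[-100,0,0],87],
  [[0,0,0],[-140,0,0],87],
  [[0,0,0],[-170,0,0],87],
  [[0,0,0],[-185,0,0],87],
])

```text
time_s: 15.9
tool_pos: [585.5, 226.9, 491.5]
orientation: [1.181, 1.567, -0.037]
force: [-0.3, 0.5, -0.2]
finger_gap: 0.998
```

Call:
drive_tool([
  [[0,0,0],[0,0,30],87],
  [[0,0,0],[0,0,80],87],
  [[0,0,0],[0,0,130],87],
  [[0,0,0],[0,0,180],87],
  [[0,0,0],[0,0,220],87],
  [[0,0,0],[0,0,250],87],
  [[0,0,0],[0,0,260],87],
  [[0,0,0],[0,0,260],87],
])

```text
time_s: 16.9
tool_pos: [675.5, -17.2, 488.4]
orientation: [-0.639, 1.57, -1.857]
force: [-0.3, 0.5, 0.4]
finger_gap: 0.997
```

```bash
python3 - <<'E'
from mv import *
from cell import read_camera
for n in("side","top"): cv2.imwrite(f"pics/{n}9.png",read_camera(n)["frame"])
M0,t0,s=cur(); print(s["force"],t0,s["finger_gap"]*87,s["time_s"])
ys=np.radians(20.2); Ys=np.array([-np.sin(ys),np.cos(ys),0]); M=np.c_[np.cross(Ys,[0,0,1]),Ys,[0,0,1]]
S=cart_segs(M,np.array([585.3,226,111]))
for n,b,z in(("side",(190,235,245,330),6),("top",(152,140,225,200),8)):
    wire(f"pics/{n}9.png","pics/a.png",n,*b,z,[]);wire(f"pics/{n}9.png","pics/b.png",n,*b,z,S)
    cv2.imwrite(f"pics/f_{n}.png",np.hstack([cv2.imread("pics/a.png"),cv2.imread("pics/b.png")]) if n=="side" else cv2.imread("pics/b.png"))
    cv2.imwrite(f"pics/{n}9b.png",cv2.resize(cv2.imread(f"pics/{n}9.png"),(798,598)))
wire("pics/top9.png","pics/f_topa.png","top",152,140,225,200,8,[])
E
```

```text
[-0.27  0.84 -0.89] [675.14 -15.52 488.9 ] 86.98983392302246 17.0
```

View pics/f_side.png

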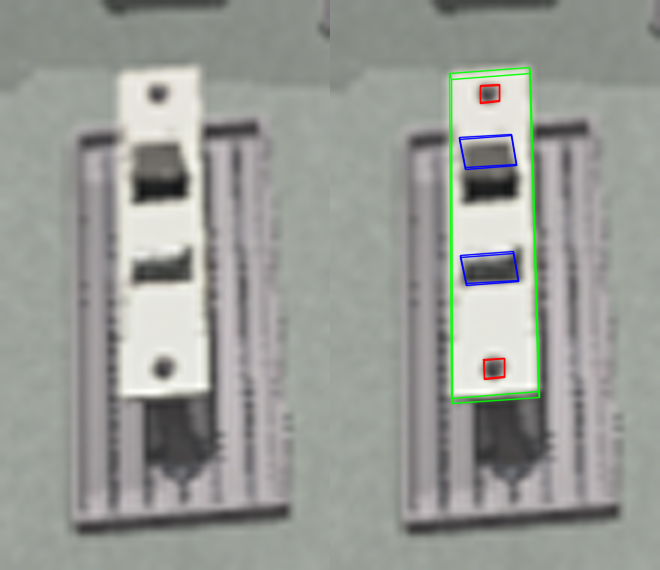

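View pics/f_top.png

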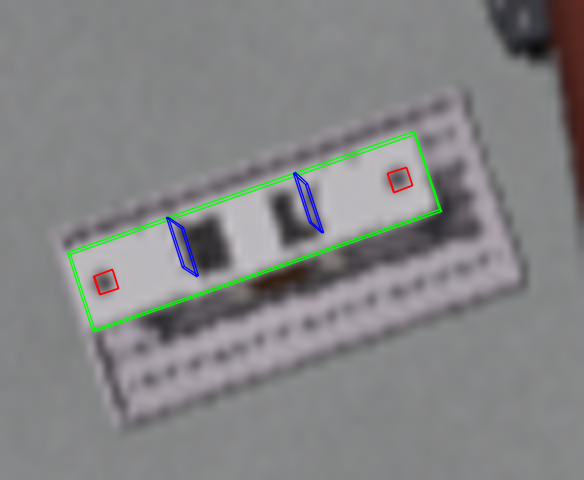

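View pics/f_topa.png

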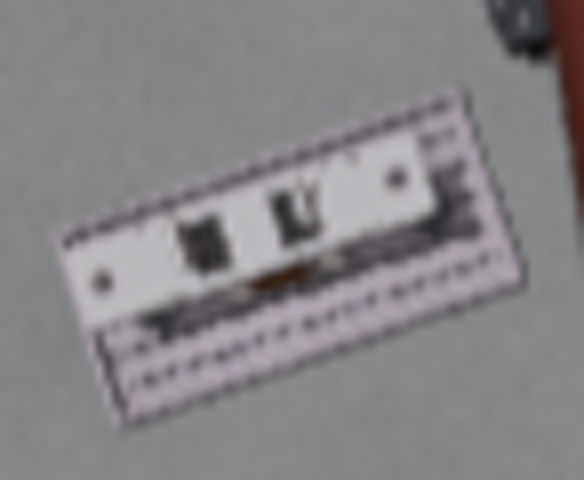

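View pics/side9b.png

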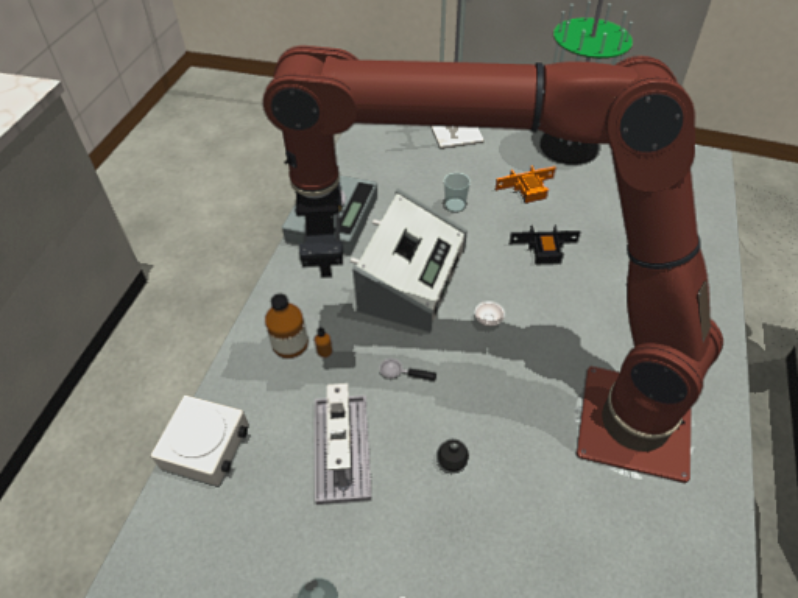

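View pics/top9b.png

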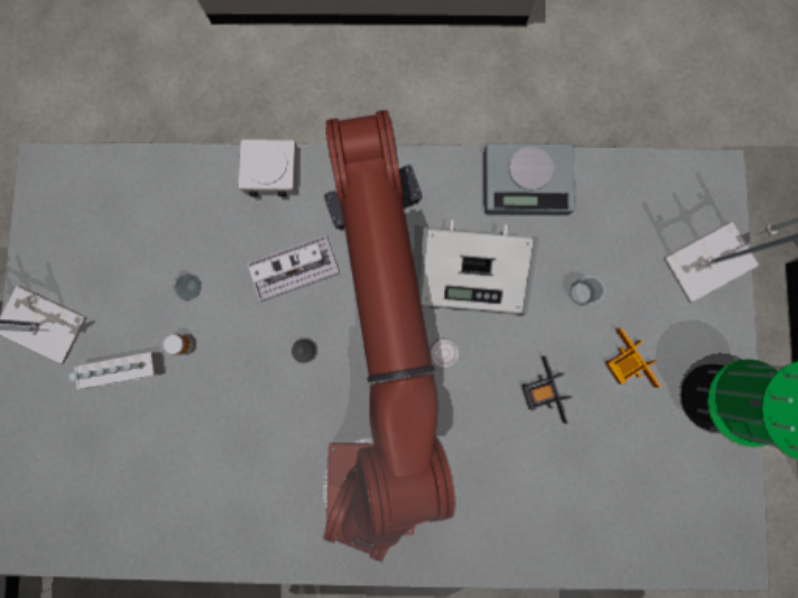

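The cartridge hangs level on the stand. Both holes and the flange edges lie within about half a pixel of the model seated at 111 mm: side crop holes (158,92) and (164,367), top crop holes (103,282) and (397,179). The other objects are at the same pixels as at the start, and the arm is clear.

```bash
python3 -c "
from cell import workorder,status
print(workorder.close_job(), status.observe()['time_s'])"
```

```text
the job is handed in; nothing more can be done
the job is handed in; nothing more can be done
```

The spent cartridge is out of the deioniser and hanging on the drip stand, and the job is handed in at about 17 s on the robot's clock, against the 53 s limit.

- **Extraction:** I pushed the cartridge down until it bottomed, at about 20 N. I kept it down while pinching both tabs to their stops (37 mm across), then drew it straight out along the slope.
- **Hanging:** I set it upright over the two pins and lowered it until it stopped hard on the shoulders, with the flange top measured at 111.6 mm against 111 mm expected. Then I let go and moved the arm clear.
- **Last checks:**
  - In both pictures the flange lies level, with its edges and both ear holes within about half a pixel of the fully seated position.
  - The force on the tool is about zero.
  - The bottles, beaker, bulb, dish and spoon that I compared stand where they were. I did not single out the jar and flask in the final pictures, but nothing came near them.
- **Disagreements:**
  - My first estimate of the cartridge's height was about 2 to 3 mm too low, and contact forces corrected it.
  - The stand estimate was off by about 1 mm, which I corrected from small side forces while lowering onto the pins.
  - The fingers still pressed on the flange with about 6 N as they opened, and that was gone once they lifted away.

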